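# Lock the shaker's castle nut with its cross pin

### The job

The platform nut of the laboratory shaker has worked loose. Tighten the brass castle nut (clockwise seen from above) only as far as the next slot that lines up with the cross hole of the spindle, neither slackening it nor going past that slot. Then push the red-handled locking pin through slot and hole, gently, until its handle is fully home against the nut, and let go, leaving the other things on the bench where they are.

Things in the scene. Friction and masses are not known exactly. Their poses are not given: they have to be found in the camera images.
- drive_mid (a point): Mid-stroke point of the white shaker's housing (fixed), 118 mm above the bench, z up. Its grey 220 x 220 mm platform (top at 85 mm) slides back and forth along this point's x; braked, it stands up to 14 mm either way, not measured: find it by touch or sight. On it an upright steel spindle, 22 mm thick, ends 15 mm higher than this point; its axis is off this point only along x.
- castle_nut (a joint): Angle (rad) of the brass castle nut on the spindle, growing as it tightens (clockwise from above). Hexagon 46 mm across flats, 91-113 mm above the bench; crown 42 mm thick up to 125 mm with 6 slots 10.5 mm wide over the middles of the flats. Slots lie along the hole at 0, 1.047, 2.094; it starts at 0.25-0.75, so 1.047 is next (0.05 off still lets the pin in). Stiff, 0.4-0.6 N m; stays put.
- pin_grip (a point): Centre of the red handle of the loose locking pin: block 40 (x) x 16 (y) x 30 mm (z), lying on the bench, this point 15 mm up. Steel shaft 8 mm in diameter from the middle of its +x face, 48 mm long along x, the last 3 mm tapering to 7 mm. Home: the handle's face bears on a flat of the nut, this point 43 mm from the spindle's axis. About 70 g, balanced 7 to 12 mm ahead of this point.
- pin_tip (a point): Tip of the locking pin's shaft, 68 mm along x from the handle's centre, on the shaft's axis. The cross hole through the spindle runs along drive_mid's y, at drive_mid's height, open at both ends, 9.6 mm wide and high; a red line on the spindle's top shows its direction. The pin goes in level, from either end. The shaker and its nut withstand a push of 20 N by the pin, no more.
- spare_nut: Bystander: loose dark steel castle nut of the same size, 34 mm high; origin at its underside.
- marker: Bystander: yellow marker pen 130 mm long, 18 mm thick; origin at its underside.
- dish_a: Bystander: clear petri dish 90 mm in diameter, 16 mm high; origin at its underside.
- beaker: Bystander: glass beaker 68 mm in diameter, 85 mm high; origin at its underside.
- wrench: Bystander: wrench 200 mm long lying along its x; origin at its underside.
- tip_box: Bystander: turquoise box 115 x 80 x 57 mm; origin at its underside.
- wash_bottle: Bystander: white bottle with a red cap, 60 mm in diameter, 150 mm high; origin at its underside.
Mind the look-alikes: they are no part of the job. Several things look just like the part that bears pin_grip: the one meant starts farthest from the robot's base.

How it is judged:
By the outcome, as a careful person would: the job done as asked, in the order asked, and still so for the second after the job is handed in, with the robot touching nothing.
It also fails if it takes over 72 s, if anything falls off the work surface, if the arm or the gripper's body presses on something with over 40 N, if the wrist force passes 120 N, or if a joint passes its speed limit or range.

### The arm

A 6-joint arm with a two-finger parallel gripper is mounted at the origin on the work surface. World frame = base frame: x ahead of the robot, y to its left, z up, the work surface at z = 0. Lengths are in m, angles in rad, forces in N, time in s.
With the tool pointing down it reaches from about 0.35 to 1 m from the base axis. Payload 7.1 kg.
Tool frame: the origin (TCP) lies where the fingers leave the gripper's body, on its centre line; the fingertips stand 73 mm ahead of it and the grasp point (between the pads) lies 54 mm ahead of it (pinch_z is the distance from the TCP to the grasp point, in m); z points along the fingers, y is the direction in which the jaws open and shut (so a half turn about z gives the same grasp; the last joint's range is limited). The gripper opens to 85 mm and grips with 20 to 120 N. Pads are 22 mm wide; open, the fingers measure 114 mm over their backs; the gripper's body (76 mm by 85 mm) begins 54 mm behind the grasp point. The pads swing forward as they close: fully open they stand 13 mm farther back than shut.
Start: joints at [-1.125, 0.423, 1.63, -0, 1.089, -0.019], TCP at [0.28, -0.559, 0.304] pointing down, gripper open.
Joint ranges: [-3, 3], [-0.9, 2.11], [0.09, 2.58], [-1.31, 4.45], [0.11, 2.69], [-2.54, 2.54]. Speed limits (rad/s): [2.39, 2.39, 3.01, 3.14, 3.14, 3.14].

### API

Orientations are given as a unit quaternion [x, y, z, w].
In Python, from workcell import * gives the robot as it stands. Calls block until the motion is done:
- reach(position, orientation): joint-space move of the TCP to a pose.
- movel(position, rot=None, rate=0.15): straight line of the TCP; rot=None keeps the orientation; rate is the mean speed in m/s.
- set_joints(angles): joint-space move.
- release() and gripper_close(): open the fingers fully, or close them until they stop; the grip force is fixed at half the most.
- hold(seconds).
- solve_ik(position, orientation): joint angles nearest the present ones, or None.
- observe(): the state.
- camera(name): name is "scene" or "top" or "wrist"; returns (picture, depth): 400x640x3 uint8, red, green, blue; 400x640 float32, m along the optical axis (not along the pixel's ray), 0 where there is no reading.
- calibration(name): a dict with "fx", "fy", "cx", "cy" (pixels), "R" (3x3) and "t" (3): a world point X has camera coordinates R X + t. Camera axes: x right, y down, z forward; pixel columns grow to the right and rows downward; lengths in m; the calibration is good to about 2 mm. A picture is of the moment at which its call begins: read the wrist's pose just before it. calibration takes no time and is no camera call; for the wrist camera it gives the pose at the moment of the call.
A pose or a line that the arm cannot do raises IKError and nothing moves.
- close_job(): hands the job in, once; it reports no verdict.
Trained networks look in the newest picture that a camera, given by its name, has taken for a name from the list of things; names that differ only in an ending like _2 or _b are one class to them, and where a whole thing is asked for, a point or a joint stands for the part that bears it (a point fixed in the world has none). Each returns a list of dicts, best first, with "conf" (0 to 1); they miss things now and then, are a little off and sometimes report something else, mostly with a low value. They report only what shows in the picture. A call takes as long as a camera call. They do not tell look-alikes from the thing itself.
- cut_out(query, camera): "pixels" (400x640 bool, what is visible of it) and "extent" ([left, top, right, bottom] in pixels, round what is visible of it).
The state is a dict: "clock": time; "qpos": joint angles; "joint_vel": joint speeds; "joint_efforts": joint torques, N m; "tool_pos": TCP position; "tcp_rot": TCP orientation; "force": force on the tool from outside, world axes, zero at the start; "moment": the same for the moment, N m; "finger_gap": finger opening in m.
Only numpy, scipy, OpenCV 4.12 (cv2) and the standard library are available. Lean on these libraries where they do the work, as an engineer would, in place of code of your own. Each camera call takes 0.05 s, during which the arm holds its last target. There are 200 camera calls.

## Working session

There is one attempt and no reset: what is moved stays moved. The work goes in short steps, each a Python script; the robot and the scene stay as the last script left them, time stands still between calls to the robot, and variables do not carry over. Pictures are saved under pics/ and viewed, about 8 in all and at most 12, crops included, and the job is handed in when it is done.

```bash
mkdir -p pics; ls; python3 - <<'E'
from workcell import *
import cv2,numpy as np
s=observe(); print({k:np.round(v,3) for k,v in s.items()})
for n in("scene","top"):
    p,d=camera(n); cv2.imwrite(f"pics/{n}0.png",p[:,:,::-1]); np.savez(f"pics/{n}0.npz",p=p,d=d)
    c=calibration(n); print(n,c)
    for q in("castle_nut","pin_grip","spare_nut"):
        for r in cut_out(q,n): print(q,round(r["conf"],2),r["extent"],r["pixels"].sum())
E
```

```text
pics
{'clock': np.float64(0.0), 'qpos': array([-1.125,  0.424,  1.631,  0.   ,  1.089, -0.019]), 'joint_vel': array([ 0.002,  0.001,  0.   ,  0.001,  0.   , -0.001]), 'joint_efforts': array([ 2.0000e-03, -5.5738e+01, -2.8174e+01,  0.0000e+00,  7.0000e-03,
        0.0000e+00]), 'tool_pos': array([ 0.28 , -0.558,  0.303]), 'tcp_rot': array([ 0.973,  0.23 , -0.   , -0.001]), 'force': array([0.087, 0.206, 0.131]), 'moment': array([0.006, 0.041, 0.002]), 'finger_gap': np.float64(0.086)}
scene {'fx': 407.13612513024134, 'fy': 407.13612513024134, 'cx': 319.945940842309, 'cy': 199.54596919848063, 'R': array([[ 0.35137934,  0.93623129,  0.00187996],
       [ 0.78547984, -0.29370656, -0.54475488],
       [-0.50946441,  0.19289228, -0.83859322]]), 't': array([-0.1400148 , -0.31790314,  1.37884404])}
castle_nut 0.8 [353.1, 213.3, 370.7, 231.1] 207
pin_grip 0.71 [317.7, 164.2, 335.0, 189.2] 137
pin_grip 0.7 [210.7, 240.8, 226.4, 276.0] 217
pin_grip 0.64 [197.5, 171.9, 224.8, 188.2] 177
spare_nut 0.8 [277.7, 305.4, 301.7, 332.8] 364
top {'fx': 490.8249072184868, 'fy': 490.8249072184868, 'cx': 324.41018118473426, 'cy': 202.83209837054096, 'R': array([[-0.01421484, -0.99988767, -0.00475268],
       [-0.9991185 ,  0.01439134, -0.03943491],
       [ 0.03949888,  0.00418793, -0.99921084]]), 't': array([-0.01133515,  0.46188512,  1.57648825])}
castle_nut 0.74 [292.8, 159.7, 306.7, 179.5] 185
pin_grip 0.65 [406.0, 180.2, 425.0, 202.9] 108
pin_grip 0.65 [397.0, 264.4, 423.8, 273.8] 116
spare_nut 0.69 [369.1, 121.1, 383.1, 134.0] 192
```

```bash
python3 - <<'E'
import cv2
a=cv2.imread("pics/scene0.png")[90:390,100:500]; cv2.imwrite("pics/s0c.png",cv2.resize(a,None,fx=2,fy=2,interpolation=2))
a=cv2.imread("pics/top0.png")[60:360,170:570]; cv2.imwrite("pics/t0c.png",cv2.resize(a,None,fx=2,fy=2,interpolation=2))
E
```

```text
(no output)
```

View pics/s0c.png

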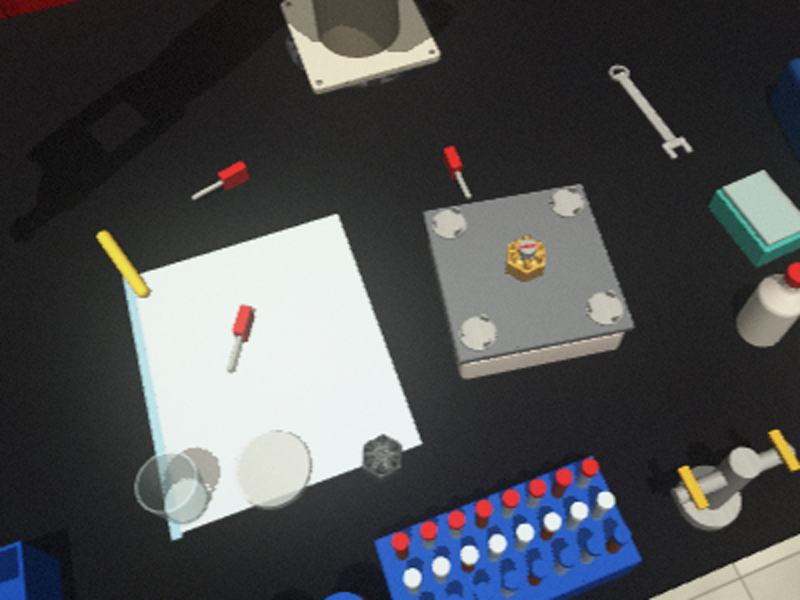

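View pics/t0c.png

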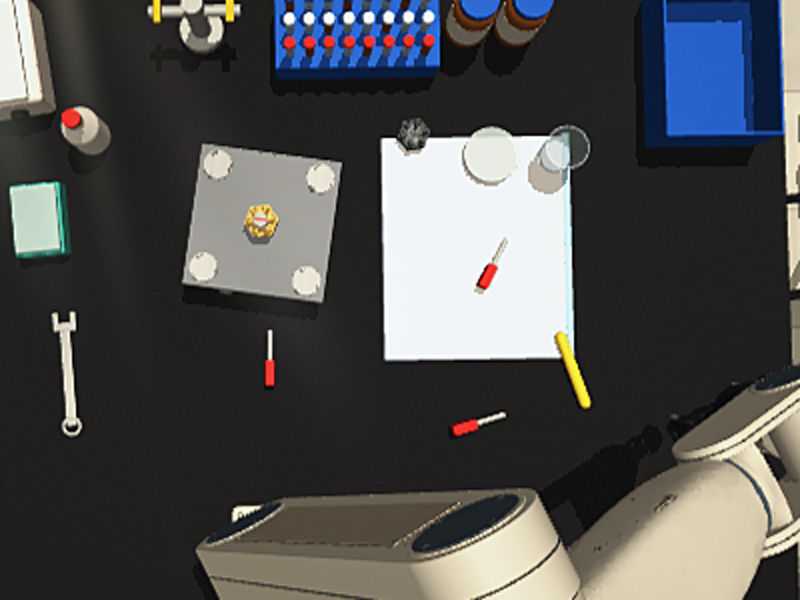

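The crops show the nut at about (300,170) in the top picture, with its red line nearly horizontal. There are three red pins, at about (413,197) on the white mat, (304,246) and (402,274). The mat pin looks farthest from the base. Next I'll get rough positions and look from above the nut.

```bash
cat > h.py <<'E'
from workcell import *
import numpy as np, cv2
from scipy.spatial.transform import Rotation as Ro
def down(yaw): # tool z down, tool x axis at world yaw
    c,s=np.cos(yaw),np.sin(yaw)
    return Ro.from_matrix(np.array([[c,s,0],[s,-c,0],[0,0,-1.]])).as_quat()
def toolyaw():
    m=Ro.from_quat(observe()["tcp_rot"]).as_matrix(); return np.arctan2(m[1,0],m[0,0])
def ray(c,u,v,z):  # intersect pixel with plane z
    u=np.atleast_1d(u).astype(float);v=np.atleast_1d(v).astype(float)
    r=np.c_[(u-c["cx"])/c["fx"],(v-c["cy"])/c["fy"],np.ones(len(u))]@c["R"]
    o=-c["R"].T@c["t"]; return (o+r*((z-o[2])/r[:,2])[:,None])[:,:2]
def look(name,tag):
    c=calibration(name); p,d=camera(name); cv2.imwrite(f"pics/{tag}.png",p[:,:,::-1]); np.savez(f"pics/{tag}.npz",p=p,d=d,**c); return c,p,d
def ortho(c,p,ctr,half,z,n=600): # rectified top view: up=+x, left=+y
    g=np.linspace(half,-half,n); X,Y=np.meshgrid(ctr[0]+g,ctr[1]+g,indexing="ij")
    P=np.stack([X,Y,np.full_like(X,z)],-1)@c["R"].T+c["t"]
    return cv2.remap(p,(P[...,0]/P[...,2]*c["fx"]+c["cx"]).astype(np.float32),(P[...,1]/P[...,2]*c["fy"]+c["cy"]).astype(np.float32),cv2.INTER_LINEAR)
E
python3 - <<'E'
from h import *
c=calibration("top"); print("nut",ray(c,299.8,169.6,.12), "pins",ray(c,[413.5,304.5,402],[197,246,274],.03), np.linalg.norm(ray(c,[413.5,304.5,402],[197,246,274],.03),axis=1))
w=calibration("wrist"); s=observe(); R=Ro.from_quat(s["tcp_rot"]).as_matrix(); o=-w["R"].T@w["t"]
print("cam in tool",R.T@(o-s["tool_pos"]), "axis",R.T@w["R"][2], w["fx"])
n=ray(c,299.8,169.6,.12)[0]
for yaw in np.arange(-3,3.2,.5): 
    q=solve_ik([*n,.3],down(yaw)); print(round(yaw,2), None if q is None else np.round(q,2))
E
```

```text
nut [[0.55855641 0.05431218]] pins [[ 0.47535677 -0.30215514]
 [ 0.32450712  0.04717655]
 [ 0.23174881 -0.26054911]] [0.56325996 0.32791843 0.34870238]
cam in tool [ 0.06851287 -0.00077961 -0.07069154] axis [-2.71774310e-01  4.04059782e-04  9.62360931e-01] 314.96420859566274
-3.0 [ 0.08  0.33  1.78 -0.    1.03 -1.64]
-2.5 [ 0.08  0.33  1.78 -0.    1.03 -2.14]
-2.0 None
-1.5 None
-1.0 None
-0.5 [ 0.08  0.33  1.78 -0.    1.03  2.15]
0.0 [ 0.08  0.33  1.78 -0.    1.03  1.65]
0.5 [ 0.08  0.33  1.78 -0.    1.03  1.15]
1.0 [ 0.08  0.33  1.78 -0.    1.03  0.65]
1.5 [ 0.08  0.33  1.78 -0.    1.03  0.15]
2.0 [ 0.08  0.33  1.78 -0.    1.03 -0.35]
2.5 [ 0.08  0.33  1.78 -0.    1.03 -0.85]
3.0 [ 0.08  0.33  1.78 -0.    1.03 -1.35]
```

```bash
python3 - <<'E'
from h import *
reach([.5586,.0543,.31],down(1.5)); s=observe(); print(s["clock"],s["tool_pos"])
c,p,d=look("wrist","w1")
o=ortho(c,p,(.5586,.0543),.04,.125); cv2.imwrite("pics/w1o.png",cv2.cvtColor(o,4))
both=np.hstack([cv2.resize(p,(480,300)),cv2.resize(o,(300,300))]); cv2.imwrite("pics/w1b.png",both[:,:,::-1])
E
```

```text
2.7917 [0.55873722 0.05353856 0.30999675]
```

View pics/w1b.png

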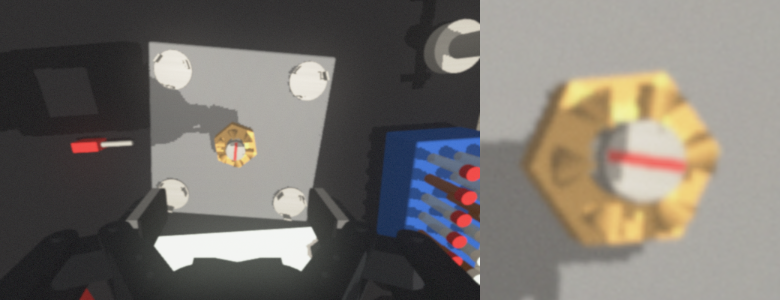

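The wrist view shows the nut and spindle clearly at about (235,150) in the half-size picture, with the red line nearly along world y. I'll look from two opposite yaws so the camera offset cancels, and fit the silhouette.

```bash
cat >> h.py <<'E'
from scipy.optimize import minimize
def proj(c,P):
    q=np.asarray(P)@c["R"].T+c["t"]; return np.c_[q[:,0]/q[:,2]*c["fx"]+c["cx"],q[:,1]/q[:,2]*c["fy"]+c["cy"]]
def nutmodel(x,y,a):
    v=a+np.pi/6+np.arange(6)*np.pi/3; r=.023/np.cos(np.pi/6); t=np.linspace(0,2*np.pi,40)
    return np.array([(x+r*np.cos(k),y+r*np.sin(k),z) for z in(.091,.113) for k in v]+[(x+.021*np.cos(k),y+.021*np.sin(k),.124) for k in t])
def fitnut(c,p,guess):
    u0,v0=proj(c,[[*guess,.11]])[0]; h=cv2.cvtColor(p,cv2.COLOR_RGB2HSV)
    m=((h[...,0]>8)&(h[...,0]<32)&(h[...,1]>90)&(h[...,2]>50)).astype(np.uint8)
    k=np.zeros_like(m); cv2.circle(k,(int(u0),int(v0)),55,1,-1); m*=k
    n,l,st,_=cv2.connectedComponentsWithStats(m); m=(l==1+np.argmax(st[1:,4])).astype(np.uint8)
    S=8; off=np.array([u0-60,v0-60]).astype(int); crop=cv2.resize(m[off[1]:off[1]+120,off[0]:off[0]+120]*255,None,fx=S,fy=S,interpolation=cv2.INTER_LINEAR)>127
    ys,xs=np.nonzero(crop); H=np.zeros(crop.shape,np.uint8); cv2.fillConvexPoly(H,cv2.convexHull(np.c_[xs,ys].astype(np.int32)),1)
    def cost(q):
        uv=((proj(c,nutmodel(*q))-off+.5)*S-.5).astype(np.float32); M=np.zeros_like(H); cv2.fillConvexPoly(M,cv2.convexHull(uv).round().astype(np.int32),1)
        return 1-(M&H).sum()/(M|H).sum()
    best=min((minimize(cost,[*guess,a],method="Nelder-Mead",options=dict(initial_simplex=[[*guess,a],[guess[0]+.004,guess[1],a],[guess[0],guess[1]+.004,a],[*guess,a+.15]],xatol=1e-5,fatol=1e-5)) for a in np.arange(0,1.04,.26)),key=lambda r:r.fun)
    return best.x[:2],best.x[2]%(np.pi/3),best.fun
def redline(c,p,ctr,z=.133):
    o=ortho(c,p,ctr,.02,z,400).astype(int); m=(o[...,0]-np.maximum(o[...,1],o[...,2])>45)&(np.hypot(*(np.mgrid[:400,:400]-199.5))<150)
    i,j=np.nonzero(m); P=np.c_[ctr[0]+.02-i*1e-4,ctr[1]+.02-j*1e-4]; e,V=np.linalg.eigh(np.cov(P.T)); d=V[:,1]
    return P.mean(0),np.arctan2(d[1],d[0])%np.pi,m.sum(),np.sqrt(e)
E
python3 - <<'E'
from h import *
g=np.array([.5586,.0543]); 
def rep(c,p):
    xy,a,f=fitnut(c,p,g); print("nut",xy.round(4),round(a,3),round(f,3)); r=redline(c,p,xy); print("line",r[0].round(4),round(r[1],3),r[2],r[3])
z=np.load("pics/w1.npz"); rep(z,z["p"])
for i,yaw in enumerate((3.07,-.07)):
    reach([*g,.27],down(yaw)); hold(.3); c,p,d=look("wrist",f"w2_{i}"); s=observe(); print(s["clock"],s["tool_pos"],toolyaw()); rep(c,p)
# platform yaw from top cam
c=calibration("top"); P=np.load("pics/top0.npz")["p"]; h=cv2.cvtColor(P,cv2.COLOR_RGB2HSV)
m=((h[...,1]<40)&(h[...,2]>70)&(h[...,2]<225)).astype(np.uint8); m=cv2.morphologyEx(m,cv2.MORPH_OPEN,np.ones((5,5)))
n,l,st,_=cv2.connectedComponentsWithStats(m); k=l[150,280]; print(st[k])
cc,_=cv2.findContours((l==k).astype(np.uint8),0,1); b=max(cc,key=cv2.contourArea)[:,0]
w=ray(c,b[:,0],b[:,1],.085); print(cv2.minAreaRect((w*1000).astype(np.float32)))
E
```

```text
nut [0.5558 0.052 ] 0.097 0.038
line [0.5557 0.0511] 1.43 7796 [0.00107306 0.00608081]
4.5917 [0.55860893 0.05429074 0.27007654] 3.0698235378697705
nut [0.5562 0.0524] 0.081 0.026
line [0.5563 0.0526] 1.414 7574 [0.00111426 0.00593204]
7.5917 [0.55861531 0.05428833 0.26999834] -0.0699846083539901
nut [0.5555 0.0526] 0.08 0.021
line [0.5549 0.0524] 1.397 8430 [0.00272812 0.00629454]
[ 264  134   75   75 3930]
((558.09033203125, 53.6865234375), (218.6959991455078, 220.5562744140625), 81.345947265625)
```

Nut centre is about (0.5559, 0.0525). The hole direction is about 1.418 rad from both the line and the platform edges, and the nut has about 0.757 rad left to tighten (it is now at about 0.29). Next I'll grip it.

```bash
python3 - <<'E'
from h import *
n=[.5559,.0525]; y0=1.652-.02
reach([*n,.25],down(y0)); movel([*n,.162],rate=.1); print("f",observe()["force"].round(2))
gripper_close(); s=observe(); print(s["clock"],s["tool_pos"].round(4),s["finger_gap"],"F",s["force"].round(2),"M",s["moment"].round(2),toolyaw())
a=toolyaw()-np.pi/2; j=np.array([np.cos(a),np.sin(a)]); print("jaw force",s["force"][:2]@j,"dir",j)
look("wrist","w3")
E
```

```text
f [-0.11 -0.23  0.32]
10.5917 [0.5564 0.0525 0.1629] 0.04482520862408654 F [-0.83  0.39  4.73] M [-0.01  0.05  0.2 ] 1.6327004608098783
jaw force -0.8069027105323158 dir [0.99808455 0.0618646 ]
```

```bash
python3 - <<'E'
from h import *
s=observe(); print(s["tool_pos"].round(4),s["force"].round(2),s["moment"].round(2)); z0=s["tool_pos"]
q=s["qpos"].copy(); tot=1.6327-(.895+.015)
for k in range(1,7):
    t=q.copy(); t[5]+=tot*k/6; set_joints(t); s=observe(); print(round(toolyaw(),3),s["tool_pos"].round(4),s["force"].round(2),s["moment"].round(3),round(s["finger_gap"],4))
hold(.3); s=observe(); print(s["clock"],s["tool_pos"].round(4),s["force"].round(2),s["moment"].round(3))
E
```

```text
[0.5564 0.0525 0.1629] [-0.71  0.12  5.28] [-0.05  0.12  0.25]
1.514 [0.5565 0.0525 0.163 ] [-0.32  0.07 -0.99] [-0.045 -0.105 -0.342] 0.0448
1.396 [0.5565 0.0525 0.163 ] [ 0.53 -0.98 -0.87] [-0.077 -0.136 -0.321] 0.0447
1.277 [0.5566 0.0525 0.163 ] [ 0.66 -0.44 -0.6 ] [-0.117 -0.209 -0.301] 0.0447
1.157 [0.5566 0.0525 0.163 ] [ 0.59  0.44 -0.89] [-0.16  -0.32  -0.267] 0.0449
1.036 [0.5567 0.0525 0.163 ] [ 2.02 -1.22 -0.39] [-0.226 -0.311 -0.235] 0.0449
0.916 [0.5567 0.0525 0.163 ] [ 2.77 -1.78 -1.83] [-0.311 -0.458 -0.22 ] 0.0446
12.4417 [0.5567 0.0525 0.163 ] [ 3.67 -1.6  -1.59] [-0.282 -0.525  0.388]
```

```bash
python3 - <<'E'
from h import *
release(); hold(.2); s=observe(); n=s["tool_pos"]; print(n.round(4),s["force"].round(2)); movel([n[0],n[1],.27],rate=.15); hold(.3)
for i,y in enumerate((toolyaw(),-.1,)):
    if i: reach([*n[:2],.27],down(y)); hold(.3)
    c,p,d=look("wrist",f"w4_{i}"); xy,a,f=fitnut(c,p,np.array([.556,.0525])); r=redline(c,p,xy)
    print(observe()["clock"],"nut",xy.round(4),round(a,3),round(f,3),"left",(a-r[1]+.5)%(np.pi/3)-.5,(a-1.4185+.5)%(np.pi/3)-.5,"line",r[0].round(4),round(r[1],3))
    if i==0: cv2.imwrite("pics/w4o.png",ortho(c,p,(.556,.0525),.035,.125,500)[:,:,::-1])
E
```

```text
[0.5564 0.0525 0.1629] [0.25 0.26 0.05]
14.3417 nut [0.5557 0.0524] 0.426 0.036 left 0.05126206426607216 0.05487075493177129 line [0.5557 0.0525] 1.422
15.6417 nut [0.5555 0.0526] 0.43 0.028 left 0.0975674267012111 0.05857500916526093 line [0.5552 0.0523] 1.38
```

View pics/w4o.png

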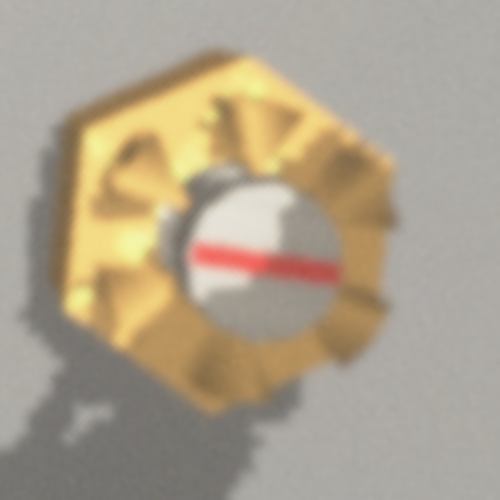

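The line and slot are nearly aligned, with about 0.055 rad left. I'll regrip, finish the turn, and use the grip to refine the centre.

```bash
python3 - <<'E'
from h import *
n=np.array([.5564,.0525])
def rd(t):
    s=observe(); a=toolyaw()-np.pi/2; j=np.array([np.cos(a),np.sin(a)]); d=s["tool_pos"][:2]-n
    print(t,round(s["clock"],2),"yaw",round(toolyaw(),4),s["tool_pos"].round(4),"disp along jaw mm",round(d@j*1000,2),"F jaw",round(s["force"][:2]@j,2),"Mz",s["moment"][2].round(2),round(s["finger_gap"],4))
reach([*n,.25],down(.94)); movel([*n,.162],rate=.12); rd("pre"); gripper_close(); hold(.2); rd("closed")
q=observe()["qpos"].copy(); q[5]+=toolyaw()-.885; set_joints(q); hold(.3); rd("turned")
release(); hold(.2); rd("open"); p=observe()["tool_pos"]; movel([p[0],p[1],.27],rate=.15); hold(.3)
c,p,d=look("wrist","w5"); xy,a,f=fitnut(c,p,np.array([.556,.0525])); r=redline(c,p,xy)
print("nut",xy.round(4),round(a,3),round(f,3),"left",(a-1.4185+.5)%(np.pi/3)-.5,"line",r[0].round(4),round(r[1],3))
E
```

```text
pre 17.5 yaw 0.9399 [0.5569 0.0525 0.1625] disp along jaw mm 0.36 F jaw -0.59 Mz -0.01 0.0855
closed 18.16 yaw 0.9401 [0.5567 0.0525 0.1629] disp along jaw mm 0.28 F jaw -0.31 Mz 0.01 0.0447
turned 18.71 yaw 0.8854 [0.5568 0.0524 0.163 ] disp along jaw mm 0.33 F jaw 0.98 Mz -0.08 0.0447
open 19.39 yaw 0.885 [0.5567 0.0525 0.1629] disp along jaw mm 0.27 F jaw 0.37 Mz -0.03 0.0849
nut [0.5556 0.0526] 0.384 0.037 left 0.012631284937069998 line [0.5557 0.0526] 1.42
```

The nut is about 0.013 rad short, well inside the 0.05 tolerance, so it's done. Next is the pin on the mat. I'll look from close above and fit the handle's box silhouette.

```bash
cat >> h.py <<'E'
def fitbox(c,p,guess,yaw,zc):
    i=p.astype(int); m=((i[...,0]>70)&(i[...,0]>2.2*np.maximum(i[...,1],i[...,2]))).astype(np.uint8)
    uv=proj(c,[[*guess,zc]])[0]; k=np.zeros_like(m); cv2.circle(k,tuple(int(t) for t in uv),70,1,-1); m*=k
    n,l,st,_=cv2.connectedComponentsWithStats(m); m=(l==1+np.argmax(st[1:,4])).astype(np.uint8); S=4
    H=(cv2.resize(m*255,None,fx=S,fy=S,interpolation=cv2.INTER_LINEAR)>127).astype(np.uint8)
    def cost(q):
        x,y,a=q; e=np.array([np.cos(a),np.sin(a)]); f=np.array([-e[1],e[0]])
        P=[[*(np.array([x,y])+sx*.02*e+sy*.008*f),zc+sz*.015] for sx in(-1,1) for sy in(-1,1) for sz in(-1,1)]
        M=np.zeros_like(H); cv2.fillConvexPoly(M,cv2.convexHull(((proj(c,P)+.5)*S-.5).astype(np.float32)).round().astype(np.int32),1); return 1-(M&H).sum()/(M|H).sum()
    g=list(guess); r=minimize(cost,[*g,yaw],method="Nelder-Mead",options=dict(initial_simplex=[[*g,yaw],[g[0]+.01,g[1],yaw],[g[0],g[1]+.01,yaw],[*g,yaw+.2]],xatol=1e-5,fatol=1e-5))
    return r.x,r.fun
E
python3 - <<'E'
from h import *
g=np.array([.475,-.302]); reach([*g,.22],down(-.47)); hold(.3)
c,p,d=look("wrist","w6"); print(observe()["clock"],fitbox(c,p,g,-.47,.015)); cv2.imwrite("pics/w6s.png",p[:,:,::-1])
E
```

```text
22.3333 (array([ 0.46879702, -0.30275232, -0.40229334]), np.float64(0.6877571008814887))
```

View pics/w6s.png

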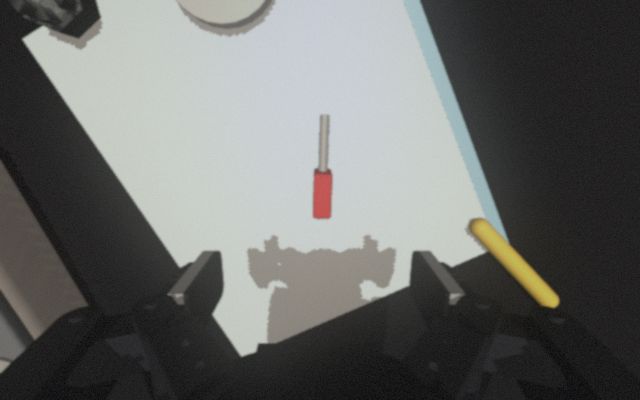

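```bash
python3 - <<'E'
from h import *
z=np.load("pics/w6.npz"); p=z["p"]; i=p.astype(int); print(p[194,322],p[175,322],p[210,318])
m=((i[...,0]>70)&(i[...,0]>2.2*np.maximum(i[...,1],i[...,2]))); v,u=np.nonzero(m); print(m.sum(),u.min(),u.max(),v.min(),v.max(),proj(z,[[.475,-.302,.015]]))
m=((i[...,0]>70)&(i[...,0]>1.5*np.maximum(i[...,1],i[...,2]))); v,u=np.nonzero(m); print(m.sum(),u.min(),u.max(),v.min(),v.max())
E
sed -i 's/>2.2\*np.max/>1.5*np.max/' h.py; python3 -c "
from h import *
z=np.load('pics/w6.npz'); print(fitbox(z,z['p'],np.array([.475,-.302]),-.47,.015)); print(ray(z,[322,324],[194,115],.02))"
```

```text
[193  89  84] [183  86  82] [192  87  84]
323 315 329 175 216 [[317.1354813 190.2269817]]
757 314 331 171 217
(array([ 0.46860121, -0.30390452, -0.45188898]), np.float64(0.21143824908806674))
[[ 0.47107792 -0.30484245]
 [ 0.5309003  -0.33660851]]
```

```bash
sed -i 's/(i\[...,0\]>1.5\*np.maximum(i\[...,1\],i\[...,2\]))/(i[...,0]-np.maximum(i[...,1],i[...,2])>35)/' h.py; python3 - <<'E'
from h import *
z=np.load('pics/w6.npz'); (x,y,a),f=fitbox(z,z['p'],np.array([.471,-.305]),-.47,.015); print(x,y,a,f)
a2=ray(z,[322.5,324.5],[180,117],.015); d=a2[1]-a2[0]; print("axis yaw from shaft",np.arctan2(d[1],d[0]))
i=z["p"].astype(int); m=i[...,0]-np.maximum(i[...,1],i[...,2])>35; print(m.sum()); v,u=np.nonzero(m); print(u.min(),u.max(),v.min(),v.max(),i[194,308:338].tolist()[::2])
E
```

```text
0.47014631804254226 -0.30415586159562713 -0.4691270146094306 0.1444502074688797
axis yaw from shaft -0.4943173455138549
825
313 331 170 218 [[201, 206, 206], [203, 206, 208], [182, 175, 175], [178, 100, 98], [193, 85, 83], [192, 88, 85], [195, 89, 87], [193, 89, 84], [191, 87, 85], [194, 87, 86], [191, 86, 85], [180, 103, 101], [185, 177, 176], [203, 207, 208], [201, 207, 207]]
```

```bash
python3 - <<'E'
from h import *
g=np.array([.4705,-.3045])
def rd(t): s=observe(); print(t,round(s["clock"],2),s["tool_pos"].round(4),round(toolyaw(),4),s["force"].round(2),s["moment"].round(3),round(s["finger_gap"],4))
reach([*g,.14],down(-.48)); movel([*g,.0755],rate=.1); hold(.2); rd("down"); gripper_close(); hold(.2); rd("closed")
p=observe()["tool_pos"]; movel([p[0],p[1],.26],rate=.2); rd("up")
h=1.4185; u=np.array([np.cos(h),np.sin(h)]); sp=np.array([.5563,.0525]); t=sp-.125*u
reach([*t,.26],down(h)); hold(.2); rd("over"); look("wrist","w7a")
# level: pin z follows TCP: centre at .015 when TCP at p[2]
z=p[2]-.015+.118; movel([*t,z],rate=.12); hold(.3); rd("pre")
c,p,d=look("wrist","w7"); cv2.imwrite("pics/w7s.png",p[:,:,::-1])
print(fitnut(c,p,sp), redline(c,p,sp))
E
```

```text
down 23.74 [ 0.4709 -0.3047  0.0762] -0.48 [-0.12 -0.17  0.51] [-0.006  0.019 -0.015] 0.0856
closed 24.58 [ 0.4706 -0.3046  0.0756] -0.48 [ 0.15 -0.69  3.67] [ 0.073  0.12  -0.008] 0.0152
up 25.66 [ 0.47   -0.3041  0.2589] -0.48 [-0.06 -0.24 -0.94] [-0.001 -0.002  0.041] 0.0148
over 27.17 [ 0.5373 -0.0717  0.2599] 1.417 [-0.45  0.28 -0.8 ] [-0.001  0.028 -0.017] 0.015
pre 28.34 [ 0.5376 -0.0711  0.1793] 1.4185 [-0.8   0.21 -0.42] [-0.025 -0.005 -0.028] 0.0151Traceback (most recent call last):
  File "<stdin>", line 11, in <module>
  File "h.py", line 30, in fitnut
    S=8; off=np.array([u0-60,v0-60]).astype(int); crop=cv2.resize(m[off[1]:off[1]+120,off[0]:off[0]+120]*255,None,fx=S,fy=S,interpolation=cv2.INTER_LINEAR)>127
                                                       ~~~~~~~~~~^^^^^^^^^^^^^^^^^^^^^^^^^^^^^^^^^^^^^^^^^^^^^^^^^^^^^^^^^^^^^^^^^^^^^^^^^^^^^^^^^^^^^^^^^^
cv2.error: OpenCV(4.12.0) /io/opencv/modules/imgproc/src/resize.cpp:4208: error: (-215:Assertion failed) !ssize.empty() in function 'resize'
```

View pics/w7s.png

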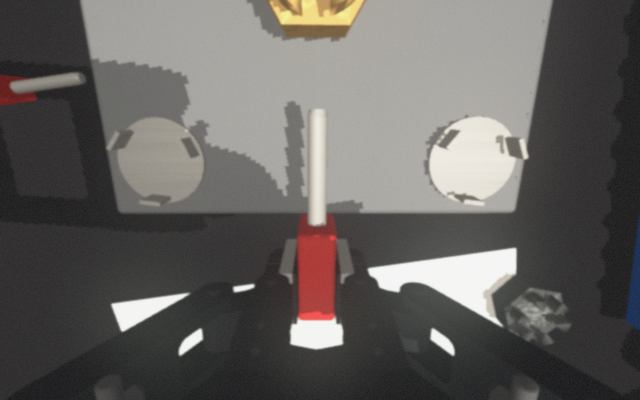

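The pin is held straight. The tip is at (318,110), the slot in the nut is centred near column 317, and the handle is between the pads. I'll check pitch from depth, then advance to just before the nut.

```bash
python3 - <<'E'
from h import *
z=np.load("pics/w7.npz"); d=z["d"]; s=observe(); u=np.array([np.cos(1.4185),np.sin(1.4185)])
def w(v,uu):
    Z=d[v,uu]; return z["R"].T@(np.array([(uu-z["cx"])/z["fx"]*Z,(v-z["cy"])/z["fy"]*Z,Z])-z["t"])
for v,uu in((115,318),(130,318),(160,318),(190,318),(210,318)):
    P=w(v,uu); r=P[:2]-s["tool_pos"][:2]; print(v,P.round(4),"along",(r@u).round(4),"perp",(r[0]*u[1]-r[1]*u[0]).round(4))
sp=np.array([.5563,.0525]); t=sp-.100*u; movel([*t,.1793-.0004],rate=.08); hold(.2); s=observe(); print(s["clock"],s["tool_pos"],s["force"].round(2))
c,p,d=look("wrist","w8"); cv2.imwrite("pics/w8c.png",cv2.resize(p[0:160,240:400],None,fx=4,fy=3.75,interpolation=2)[:,:,::-1]); print(proj(c,[[*(sp+0.001*np.array([.9884,-.1517])),.133],[*sp,.133]]))
E
```

```text
115 [ 0.5479 -0.0039  0.1234] along 0.068 perp 0.0001
130 [ 0.5471 -0.0094  0.1248] along 0.0624 perp 0.0001
160 [ 0.5453 -0.0213  0.1224] along 0.0503 perp 0.0001
190 [ 0.5434 -0.0337  0.1225] along 0.0378 perp 0.0001
210 [ 0.5421 -0.0422  0.1229] along 0.0292 perp 0.0001
29.0583 [ 0.54105686 -0.04647452  0.17883964] [ 0.09 -0.13 -1.04]
[[321.56700286  14.18252234]
 [318.53157255  14.18294686]]
```

View pics/w8c.png

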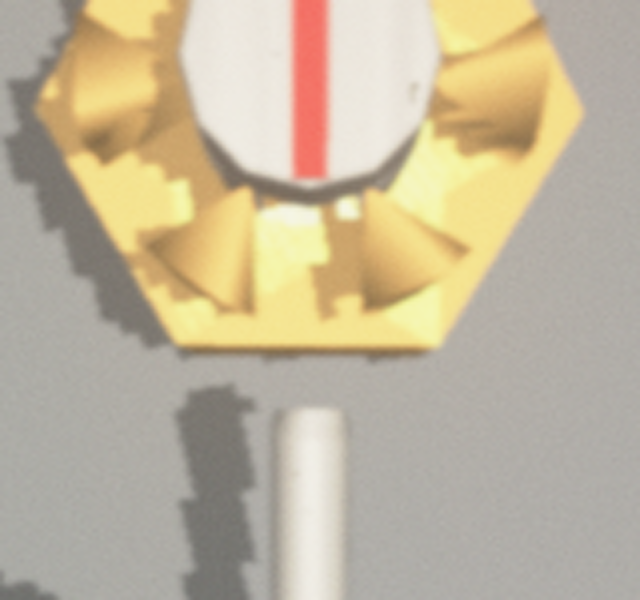

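Everything lines up: pin at crop column 311, red line 310, slot centre 308 (4 px per picture pixel), and the shaft level at about 118 mm. I'll insert in small steps with force checks.

```bash
cat > ins.py <<'E'
from h import *
u=np.array([np.cos(1.4185),np.sin(1.4185)]); v=np.array([u[1],-u[0]]); sp=np.array([.5563,.0525]); Z=.1787
def run(dists,lim,rate=.03):
    for D in dists:
        movel([*(sp-D*u),Z],rate=rate); s=observe(); f=s["force"]; a=sp-s["tool_pos"][:2]
        print(f"{s['clock']:.2f} D {D*1000:.1f} act {a@u*1000:.2f} perp {-a@v*1000:.2f} z {s['tool_pos'][2]:.4f} Fu {f[:2]@u:.2f} Fv {f[:2]@v:.2f} Fz {f[2]:.2f}")
        if -(f[:2]@u)>lim or np.linalg.norm(f)>lim+4: print("STOP"); return False
    return True
E
python3 -c "
from ins import *
run(np.r_[.094:.0815:-.004,.080:.047:-.003],5)"
```

```text
29.46 D 94.0 act 93.84 perp 0.01 z 0.1787 Fu 0.64 Fv -0.91 Fz -0.74
29.74 D 90.0 act 89.80 perp -0.00 z 0.1787 Fu -0.44 Fv 0.02 Fz -0.50
30.02 D 86.0 act 85.81 perp 0.01 z 0.1787 Fu -0.73 Fv 0.51 Fz -1.27
30.31 D 82.0 act 81.80 perp -0.02 z 0.1787 Fu 0.18 Fv 0.59 Fz -0.42
30.56 D 80.0 act 79.90 perp -0.01 z 0.1787 Fu -0.18 Fv 0.32 Fz -0.69
30.81 D 77.0 act 76.84 perp -0.00 z 0.1787 Fu 0.06 Fv 0.64 Fz -0.10
31.06 D 74.0 act 73.81 perp 0.01 z 0.1787 Fu 0.20 Fv 0.37 Fz -0.80
31.31 D 71.0 act 70.86 perp 0.00 z 0.1787 Fu -0.14 Fv -0.89 Fz 0.85
31.56 D 68.0 act 67.84 perp 0.02 z 0.1787 Fu 0.23 Fv 0.48 Fz -0.61
31.81 D 65.0 act 64.88 perp -0.01 z 0.1787 Fu -0.26 Fv 1.03 Fz -1.23
32.06 D 62.0 act 61.82 perp 0.01 z 0.1787 Fu -0.05 Fv -0.06 Fz -0.83
32.31 D 59.0 act 58.84 perp 0.02 z 0.1787 Fu 0.26 Fv -0.08 Fz 0.03
32.56 D 56.0 act 55.83 perp 0.01 z 0.1787 Fu -0.24 Fv 0.51 Fz -0.72
32.81 D 53.0 act 52.84 perp -0.03 z 0.1787 Fu -0.33 Fv 0.62 Fz -0.49
33.06 D 50.0 act 49.82 perp 0.03 z 0.1787 Fu 0.23 Fv -0.10 Fz -0.19
```

```bash
python3 -c "
from ins import *
run(np.r_[.049:.0375:-.0005],5,.02)
hold(.2); s=observe(); print(s['clock'],s['force'].round(2),s['finger_gap'])
c,p,d=look('wrist','w9'); cv2.imwrite('pics/w9s.png',p[:,:,::-1])"
```

```text
33.31 D 49.0 act 48.98 perp -0.03 z 0.1787 Fu -0.38 Fv 0.03 Fz -1.55
33.56 D 48.5 act 48.50 perp 0.02 z 0.1787 Fu -0.12 Fv 0.98 Fz -0.04
33.81 D 48.0 act 47.99 perp -0.01 z 0.1787 Fu 0.51 Fv 0.04 Fz 0.38
34.06 D 47.5 act 47.46 perp 0.02 z 0.1787 Fu -0.48 Fv 0.12 Fz 0.08
34.31 D 47.0 act 46.97 perp 0.00 z 0.1787 Fu -0.22 Fv -0.80 Fz -0.31
34.56 D 46.5 act 46.46 perp -0.01 z 0.1787 Fu 0.31 Fv 0.09 Fz -0.57
34.81 D 46.0 act 45.96 perp 0.01 z 0.1787 Fu 0.52 Fv 0.39 Fz -0.33
35.06 D 45.5 act 45.50 perp 0.00 z 0.1787 Fu -0.26 Fv -0.31 Fz -0.84
35.31 D 45.0 act 45.27 perp -0.02 z 0.1787 Fu -2.60 Fv 0.25 Fz 0.36
35.56 D 44.5 act 45.18 perp -0.02 z 0.1787 Fu -6.46 Fv 0.65 Fz 0.35
STOP
35.7583 [-1.73 -6.32  0.51] 0.015218546304442785
```

View pics/w9s.png

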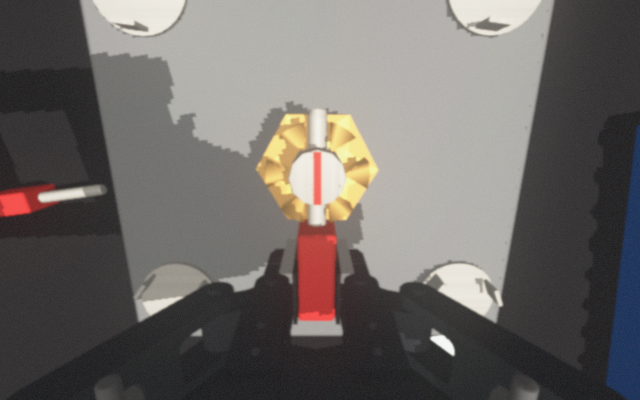

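The handle met firm contact at about 6.5 N with 45.2 mm on the TCP (the grip sits about 2 mm behind the handle centre). The picture shows the tip just past the far flat at (318,110) and the handle face against the nut. I'll let go, back off and check.

```bash
python3 - <<'E'
from ins import *
release(); hold(.3); s=observe(); print(s["clock"],s["force"].round(2)); p=s["tool_pos"]; movel([p[0],p[1],.255],rate=.12); 
movel([*(sp-.02*u),.28],rate=.15); hold(.3)
c,p,d=look("wrist","w10"); print(observe()["clock"])
xy,a,f=fitnut(c,p,np.array([.556,.0525])); print(xy,a,f,"left",(a-1.4185+.5)%(np.pi/3)-.5)
b,f=fitbox(c,p,sp-.043*u,1.4185,.118); print(b,f,"dist to axis",(xy-b[:2])@u,(sp-b[:2])@u)
cv2.imwrite("pics/w10c.png",cv2.resize(p[80:280,220:420],None,fx=3,fy=3,interpolation=2)[:,:,::-1])
E
```

```text
36.7917 [ 0.39  0.63 -0.31]
38.3083
[0.552917   0.05201983] 0.34084879691019815 0.5829043422621645 left -0.03045365189320437
[0.54784172 0.00800091 1.40195211] 0.12504016525131967 dist to axis 0.04427937776304556 0.04526722138437869
```

View pics/w10c.png

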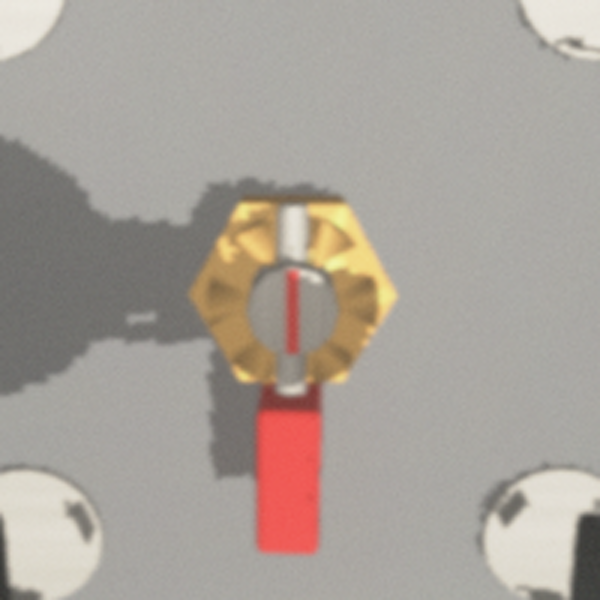

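Pin is through slot and hole with the handle at the nut. I'll check from depth whether it sagged or backed out when released.

```bash
python3 - <<'E'
from ins import *
def an(tag):
    z=np.load(f"pics/{tag}.npz"); d=z["d"]; i=z["p"].astype(int)
    m=(i[...,0]-np.maximum(i[...,1],i[...,2])>50)&(d>0); m[:, :290]=0; m[:,350:]=0; m[:205 if tag=="w10" else 0]=0
    v,q=np.nonzero(m); Z=d[m]; P=(np.c_[(q-z["cx"])/z["fx"]*Z,(v-z["cy"])/z["fy"]*Z,Z]-z["t"])@z["R"]
    s=(P[:,:2]-sp)@u*1000; w=(P[:,:2]-sp)@v_*1000; h=P[:,2]*1000
    for a in range(-70,-15,4):
        k=(s>=a)&(s<a+4)
        if k.any(): print(a,k.sum(),"z",np.median(h[k]).round(1),"w",np.median(w[k]).round(1))
    print("s range",np.percentile(s[h>125],[1,99]))
v_=v
an("w10"); print("gripped:"); 
z=np.load("pics/w9.npz"); an("w9")
E
```

```text
-70 4 z 85.4 w -11.4
-66 50 z 129.7 w -0.9
-62 101 z 130.2 w -2.1
-58 101 z 130.3 w -1.3
-54 108 z 130.7 w -2.1
-50 101 z 130.8 w -1.3
-46 111 z 131.3 w -1.3
-42 102 z 131.4 w -1.3
-38 101 z 131.7 w -1.3
-34 106 z 131.9 w -1.3
-30 110 z 132.0 w -0.9
-26 133 z 127.3 w -1.3
s range [-63.57354078 -24.66134072]
gripped:
-66 21 z 133.0 w 0.0
-62 256 z 133.7 w -0.9
-58 317 z 133.7 w -0.4
-54 305 z 133.8 w -0.9
-50 320 z 133.7 w -0.9
-46 322 z 133.7 w -0.9
-42 324 z 133.7 w -0.9
-38 341 z 133.7 w -0.5
-34 355 z 133.6 w -0.9
-30 364 z 133.6 w -0.5
-26 705 z 131.4 w -0.9
-22 3 z 125.7 w -5.8
s range [-61.4041354    8.29681528]
```

Since release the handle has sagged about 0.065 rad, about what the pin's clearance in the hole allows, and it may be about 1 mm out. I'll give a gentle nudge from behind with closed fingers to make sure it's home.

```bash
python3 - <<'E'
import ins
from ins import *
t=sp-.095*u; movel([*t,.26],rate=.2); gripper_close(); movel([*t,.183],rate=.15); ins.Z=.183
run(np.r_[.086:.0785:-.002,.078:.0705:-.0005],3.5,.03)
s=observe(); b=s["tool_pos"]; movel([*(sp-.095*u),.183],rate=.1); movel([*(sp-.095*u),.27],rate=.2); movel([*(sp-.02*u),.28],rate=.2); hold(.3)
c,p,d=look("wrist","w11"); print(observe()["clock"]); i=p.astype(int)
m=(i[...,0]-np.maximum(i[...,1],i[...,2])>50)&(d>0); m[:,:290]=0; m[:,350:]=0; m[:205]=0
v_,q=np.nonzero(m); Z=d[m]; P=(np.c_[(q-c["cx"])/c["fx"]*Z,(v_-c["cy"])/c["fy"]*Z,Z]-c["t"])@c["R"]; s=(P[:,:2]-sp)@u*1000; h=P[:,2]*1000
for a in range(-66,-22,4): k=(s>=a)&(s<a+4); print(a,k.sum(),np.median(h[k]).round(1) if k.any() else "")
print(np.percentile(s[h>125],[1,99])); cv2.imwrite("pics/w11c.png",cv2.resize(p[80:280,220:420],None,fx=3,fy=3,interpolation=2)[:,:,::-1])
E
```

```text
40.73 D 86.0 act 85.71 perp 0.11 z 0.1834 Fu 0.06 Fv 0.32 Fz 0.60
40.98 D 84.0 act 83.94 perp -0.00 z 0.1830 Fu -0.07 Fv -0.08 Fz 0.85
41.23 D 82.0 act 81.91 perp -0.02 z 0.1830 Fu -0.43 Fv -0.35 Fz 0.02
41.48 D 80.0 act 79.90 perp -0.01 z 0.1830 Fu 0.44 Fv 0.16 Fz -0.83
41.73 D 78.0 act 77.90 perp 0.03 z 0.1830 Fu -0.30 Fv -0.61 Fz -0.16
41.98 D 77.5 act 77.49 perp -0.03 z 0.1830 Fu -1.02 Fv -0.96 Fz -0.34
42.23 D 77.0 act 76.97 perp 0.02 z 0.1830 Fu -0.25 Fv -0.15 Fz -0.70
42.48 D 76.5 act 76.49 perp 0.01 z 0.1830 Fu -0.47 Fv 0.90 Fz 0.05
42.73 D 76.0 act 76.02 perp 0.02 z 0.1830 Fu -0.16 Fv 0.26 Fz -0.10
42.98 D 75.5 act 75.69 perp 0.12 z 0.1831 Fu -2.98 Fv 1.13 Fz 1.30
43.23 D 75.0 act 75.44 perp 0.19 z 0.1832 Fu -5.51 Fv -0.18 Fz 3.12
STOP
45.0417
-66 0 
-62 4 85.7
-58 4 86.3
-54 3 86.3
-50 0 
-46 30 131.0
-42 104 131.3
-38 104 131.7
-34 112 131.9
-30 112 131.9
-26 155 127.6
[-42.99205159  -9.49079323]
```

View pics/w11c.png

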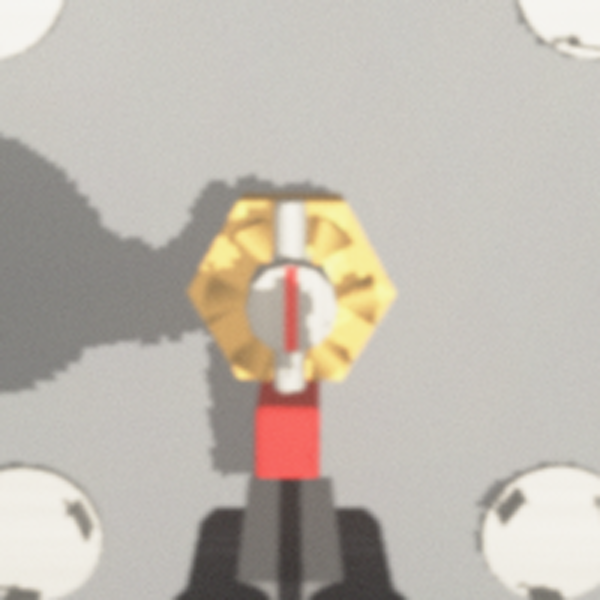

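The nudge met stiff contact straight away (5.5 N, under 0.5 mm of travel), so the handle was already bearing on the nut. The picture shows the pin through the slot and hole along the red line, tip at the far flat at (290,203). I'll rise clear and hand in.

```bash
python3 - <<'E'
from h import *
p=observe()["tool_pos"]; movel([p[0],p[1],.33],rate=.15); s=observe(); print(s["clock"],s["force"].round(2)); close_job()
E
```

```text
45.525 [-0.02  1.41 -0.09]
the job is handed in; nothing more can be done
```

The nut is tightened to the next slot and the locking pin is through slot and hole with its handle against the nut. I handed the job in at 45.5 s with the robot clear.

- **Nut:** I turned it about 0.74 rad clockwise in two grips. The last clean picture put it about 0.013 rad short of the slot, against a tolerance of 0.05. A silhouette fit after the pin went in was unreliable because the pin covers part of the nut, so I ignored its angle.
- **Pin:** I took the pin on the white mat, which is the farthest from the base (0.56 m, against 0.33 m and 0.35 m for the others). It slid in with no side force, and the handle met firm contact at about 6.5 N. I then let go.
- **Final checks:** After release the handle sagged about 0.065 rad, close to the limit set by the pin's play in the hole. Depth put it roughly 1 mm out at its centre, about what that tilt would cause. A gentle nudge from behind met stiff contact at once (5.5 N), so I take it as home. The sag remains.
- **Not checked:** I took no closing overview picture of the other things on the bench. The arm showed no unexpected contact forces near them.

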